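# Set the seeder's shutter gap with the flat gauge

## Task

Set the seeder's shutter with the flat gauge: lift the shutter right up by its yellow grip, push the gauge along the board into the slot, blade first and always flat on the board, until the red line on the blade is level with the front face of the slot, then press the shutter down until it rests on the blade. Leave the gauge in the slot with its red line still level, and leave the jar, the spray nozzle and the dibber where they are.

Things in the scene. Friction and masses are not known exactly. Their poses are not given: they have to be found in the camera images.
- seeder: Blue seed-metering unit with two black wheels and a grey hopper, fixed on a plywood board 380 x 100 x 8 mm; never moves. Origin: on the bench below the middle of the slot's front face; x runs along the board INTO the slot, y across, z up. Board: x -270 to +110 mm. Hopper and wheels (x 20 to 102, y within +-58 mm) reach 78 mm above the bench, the blue gate posts beside the shutter 70 mm.
- slot_mouth (a point): Middle of the slot's front face (= front of posts and shutter) at the board's top, 8 mm above the bench; axes as the seeder's. Slot 46 mm wide, 32 mm high, over 95 mm deep, no depth stop, closed by the shutter. In front, two aluminium guide rails, 12 mm high, 37 mm apart from x -40 to 0 mm, flaring to about 66 mm apart at x -66 mm.
- shutter (a joint): Height of the shutter's lower edge above the board's top, in m: 0 shut, 0.025 fully raised (stop). Slides vertically, stiffly: stays where left, takes about 6 N to raise and 3 N to lower. An aluminium plate 6 mm thick (x 0 to 6 mm), 44 mm wide, with a yellow grip on top.
- shutter_grip (a point): Centre of the yellow grip on top of the shutter, moving with it: a block 16 mm (along the seeder's x) x 30 mm (along y) x 40 mm high, from 20 mm below to 20 mm above this point. With the shutter shut this point is 108 mm above the bench.
- gauge: Loose flat gauge, 0.2 kg, lying on the board before the slot, roughly in line with it: steel blade 30 mm wide, 6 mm thick, black crossbar at its rear 64 mm wide, 22 mm high. Origin: blade's underside, on the centreline, under the middle of the red line (4 mm stripe across the blade's top). x points to the tip, at +40 mm; crossbar at x -100 to -84 mm; z up.
- jar: Closed green glass jar, 68 mm across and 95 mm tall, standing; origin at the centre of its underside. Bystander.
- nozzle: Orange spray nozzle with a black collar, 36 mm across and 88 mm tall, standing; origin at the centre of its underside. Bystander.
- dibber: Red plastic dibber lying on the bench, 184 mm long, with a 90 mm cross handle, about 26 mm high; origin at the bench under its shaft, about 74 mm from the handle end, x towards its point. Bystander.
Things that resemble listed ones, but are neither listed nor needed, are in the scene too. Of the things that look like the gauge, the smallest one is meant.

How it is judged (in metres and radians):
On the way, in this order (a step that is already met when the one before it is completed fails the run):
1. the shutter is lifted right up (16 mm or more of its 25 mm) (value of joint shutter above 0.016 m), for 0.2 s.
2. the gauge lies in the slot with its red line within 4 mm of the slot's front face, the shutter still clear above it (x of gauge in the frame of slot_mouth between -0.004 and 0.004 m and y of gauge in the frame of slot_mouth between -0.006 and 0.006 m and z of gauge in the frame of slot_mouth below 0.003 m and angle between the x axis of gauge and the x axis of slot_mouth, either way round below 0.12 rad and value of joint shutter above 0.0085 m), for 0.2 s.
At the end, for the whole second after the job is handed in: The gauge lies flat and still on the board in the slot, its red line within 4 mm of the slot's front face, its centreline within 6 mm of the slot's middle and within 0.12 rad of the slot's direction; the shutter is down on the 6 mm blade (its lower edge 4.5 to 7.8 mm above the board) (x of gauge in the frame of slot_mouth between -0.004 and 0.004 m and y of gauge in the frame of slot_mouth between -0.006 and 0.006 m and z of gauge in the frame of slot_mouth below 0.003 m and angle between the x axis of gauge and the x axis of slot_mouth, either way round below 0.12 rad and value of joint shutter between 0.0045 and 0.0078 m and linear speed of gauge below 0.02 m/s); the robot touches nothing.
It fails at once if the jar, the nozzle or the dibber is moved more than 20 mm (distance of any of jar, nozzle, dibber from where it was at the start of the episode above 0.02 m).
It fails at once if the gauge is picked up or tipped off the board (more than 12 mm up, or 0.2 rad) (z of gauge in the frame of slot_mouth above 0.012 m or angle between gauge's own z axis and vertical above 0.2 rad).
It also fails if it takes over 58 s, if anything falls off the work surface, if the arm or the gripper's body presses on something with over 40 N, if the wrist force passes 120 N, or if a joint passes its speed limit or range.

## Robot

A 6-joint arm with a two-finger parallel gripper is mounted at the origin on the work surface. World frame = base frame: x ahead of the robot, y to its left, z up, the work surface at z = 0. Lengths are in m, angles in degrees, forces in N, time in s.
With the tool pointing down it reaches from about 0.3 to 0.775 m from the base axis. Payload 14.6 kg.
Tool frame: the origin (TCP) lies midway between the tips of the shut fingers; the grasp point (between the pads) lies behind it (grasp_offset is the y of the grasp point in the tool frame, in m); y points along the fingers, z is the direction in which the jaws open and shut, and the axes are right-handed (so a half turn about y gives the same grasp; the last joint's range is limited). The gripper opens to 94 mm and grips with 3 to 60 N. Pads are 16 mm wide; open, the fingers measure 119 mm over their backs; the gripper's body (75 mm by 177 mm) begins 78 mm behind the grasp point.
Start: joints at [59.381, 17.183, 87.147, -0, 75.671, -3.816], TCP at [0.248, 0.491, 0.174] pointing down, gripper open.
Joint ranges: [-173.82, 173.82], [-45.26, 126.66], [13.44, 144.39], [-59.66, 239.66], [0, 175.72], [-146.38, 146.38]. Speed limits (degrees/s): [127.2, 127.2, 147.25, 180, 180, 180].

## Interface

Orientations are given as a 3x3 rotation matrix whose columns are the frame's x, y, z axes.
In Python, from workcell import * gives the robot as it stands.
- The arm moves only by the shell command python3 -m creep 'ROWS' [OPENING] [FORCE]. ROWS is JSON, a list that holds one entry, the list of rows, each a list of 6 numbers: the shift along the tool's x, y, z in mm, then the turn, a rotation vector about the tool's x, y, z in degrees. A call has 1 to 5 rows; each row is the pose to reach, as a shift and turn from the pose commanded when the call began, along the tool's axes at that moment; what a row does not reach only later rows make up. A row lasts 1/8 s, in which the tool goes at most 62.5 mm and 10.7 degrees, less where a joint would pass 70% of its speed; a pose out of reach is approached as far as the arm can. A call with a gripper value outside its range is refused whole. OPENING is the closure in counts, from 0 (fully open) to 255 (shut), set as the call begins (- or left out, the last holds). The fingers move at their own pace and stop on an object; FORCE is the grip in N (left out, the last holds). Time passes only in rows, so rows that repeat a pose let the fingers close. It gives the time, the measured TCP pose, the force and the opening at its end, in the units of the state.
- state(): the state, without advancing time (a new reading comes with each control period).
- read_camera(name): name is "scene" or "top" or "wrist"; returns (picture, depth): 420x560x3 uint8, red, green, blue; 420x560 float32, m along the optical axis (not along the pixel's ray), 0 where there is no reading.
- camera_info(name): a dict with "camera_matrix" (3x3 intrinsics, pixels), "R" (3x3) and "t" (3): a world point X has camera coordinates R X + t; the wrist camera has in their place "T_tool_cam" (4x4, takes a point from camera to tool coordinates, whose origin is the TCP and whose axes are the tool frame's). Camera axes: x right, y down, z forward; pixel columns grow to the right and rows downward; lengths in m; the calibration is good to about 2 mm. A picture is of the moment at which its call begins: read the wrist's pose just before it. camera_info takes no time and is no camera call.
- hand_in(): hands the job in, once; it reports no verdict.
Trained networks look in the newest picture that a camera, given by its name, has taken for a name from the list of things; names that differ only in an ending like _2 or _b are one class to them, and where a whole thing is asked for, a point or a joint stands for the part that bears it (a point fixed in the world has none). Each returns a list of dicts, best first, with "conf" (0 to 1); they miss things now and then, are a little off and sometimes report something else, mostly with a low value. They report only what shows in the picture. A call takes as long as a camera call. They do not tell look-alikes from the thing itself.
- trace(target, camera): "mask" (420x560 bool, what is visible of it) and "bbox" ([left, top, width, height] in pixels, round what is visible of it).
- mark_of(target, camera): "at" ([column, row] in pixels: a listed point, or the origin of a listed thing).
The state is a dict: "clock": time; "joints": joint angles; "joint_vel": joint speeds; "tau": joint torques, N m; "position": TCP position; "tool_rot": TCP orientation; "wrist_force": force on the tool from outside, world axes, zero at the start; "moment": the same for the moment, N m; "gripper_width": finger opening in m.
Only numpy, scipy, OpenCV 4.12 (cv2) and the standard library are available. Lean on these libraries where they do the work, as an engineer would, in place of code of your own. Each camera call takes 0.05 s, during which the arm holds its last target. There are 200 camera calls.

## Working session

There is one attempt and no reset: what is moved stays moved. The work goes in short steps, Python scripts to look and compute and a shell command to move; the robot and the scene stay as the last step left them, time stands still between calls to the robot, and variables do not carry over. Pictures are saved under pics/ and viewed, about 8 in all and at most 12, crops included, and the job is handed in when it is done.

```bash
mkdir -p pics; cat > h.py <<'E'
from workcell import *
import numpy as np, cv2
def save(n,im): cv2.imwrite('pics/'+n+'.png',cv2.cvtColor(im,cv2.COLOR_RGB2BGR))
def pts(cam,depth,uv,st=None):
    c=camera_info(cam);K=np.array(c['camera_matrix']);uv=np.atleast_2d(uv)
    d=np.array([depth[int(round(v)),int(round(u))] for u,v in uv])
    p=np.c_[(uv[:,0]-K[0,2])/K[0,0],(uv[:,1]-K[1,2])/K[1,1],np.ones(len(uv))]*d[:,None]
    if cam=='wrist':
        T=np.array(c['T_tool_cam']);p=p@T[:3,:3].T+T[:3,3]
        return p@np.array(st['tool_rot']).T+np.array(st['position'])
    return (p-np.array(c['t']))@np.array(c['R'])
E
python3 - <<'E'
from h import *
np.set_printoptions(precision=4,suppress=True)
s=state();print(s)
for cam in ('scene','top'):
    im,d=read_camera(cam);save(cam+'0',im);np.save(cam+'0.npy',d)
    for t in ('seeder','shutter_grip','slot_mouth','gauge','jar','nozzle','dibber'):
        r=mark_of(t,cam)
        for q in r[:4]: print(cam,t,round(q['conf'],2),np.round(q['at'],1),pts(cam,d,q['at'])[0])
E
```

```text
{'clock': 0.0, 'joints': array([59.381 , 17.217 , 87.1804, -0.0002, 75.6708, -3.8157]), 'joint_vel': array([ 0.1396,  0.046 , -0.1   ,  0.042 , -0.0669, -0.0448]), 'tau': array([ -0.0005, -53.1809, -35.2719,   0.0707,   0.0245,  -0.0001]), 'position': array([0.2479, 0.4906, 0.1734]), 'tool_rot': array([[ 0.8926, -0.0006,  0.4509],
       [-0.4509, -0.001 ,  0.8926],
       [-0.0001, -1.    , -0.0012]]), 'wrist_force': array([ 0.1257,  0.3535, -0.5912]), 'moment': array([-0.0144,  0.0389, -0.0107]), 'gripper_width': 0.09413297130364547}
scene seeder 0.69 [220.5 220.1] [ 0.5914 -0.1202  0.0093]
scene shutter_grip 0.84 [211.4 178.2] [ 0.5964 -0.132   0.1113]
scene slot_mouth 0.76 [217.4 220.2] [ 0.596  -0.1259  0.0082]
scene gauge 0.92 [382.9 235. ] [0.3632 0.1509 0.0077]
scene gauge 0.86 [252.7 241.4] [ 0.5896 -0.0034  0.0141]
scene gauge 0.81 [299.  335.6] [0.6819 0.2389 0.0091]
scene jar 0.78 [142.3 237.7] [ 0.7623 -0.1436  0.0284]
scene nozzle 0.84 [199.2 289.1] [0.7498 0.0543 0.0192]
scene nozzle 0.26 [218.5 219. ] [ 0.5909 -0.1294  0.0075]
scene dibber 0.98 [275.5 205.8] [ 0.4655 -0.0801  0.0147]
top seeder 0.77 [373.4 209.3] [ 0.5722 -0.1312  0.0477]
top shutter_grip 0.6 [384.1 188.5] [ 0.5916 -0.1343  0.125 ]
top slot_mouth 0.8 [366.2 208. ] [ 0.5832 -0.1251  0.0091]
top gauge 0.95 [184.1 162.3] [0.6687 0.238  0.0085]
top gauge 0.83 [228.1 327.4] [0.3505 0.1345 0.0079]
top gauge 0.74 [305.  204.4] [ 0.5869 -0.005   0.0125]
top jar 0.88 [389.3 134.3] [ 0.7148 -0.1607  0.065 ]
top nozzle 0.64 [282.6 130.7] [0.7238 0.042  0.0494]
top dibber 0.6 [351.9 273.8] [ 0.4533 -0.0935  0.0243]
```

View pics/scene0.png

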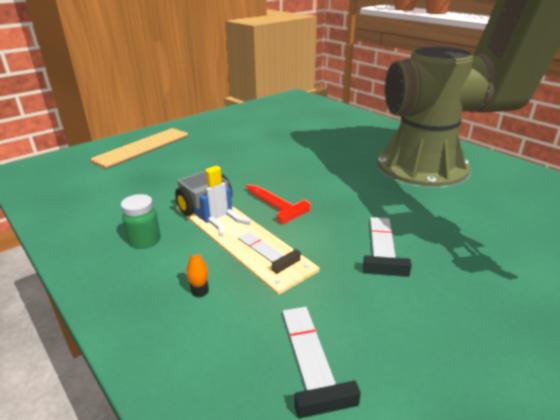

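View pics/top0.png

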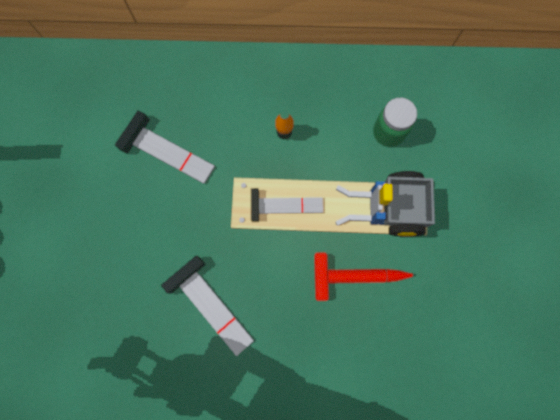

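The scene view shows the small gauge on the board: its red line is at about (255,241) and the seeder grip at (213,177). The top view has that gauge's red line at (303,206), the slot at about (374,207) and the yellow grip at (388,194). The two larger gauges lying on the bench are look-alikes. Next I fit the board axis and the gauge from the top view.

```bash
python3 - <<'E'
from h import *
np.set_printoptions(precision=4,suppress=True)
im=cv2.imread('pics/top0.png');d=np.load('top0.npy');hsv=cv2.cvtColor(im,cv2.COLOR_BGR2HSV)
c=camera_info('top');K=np.array(c['camera_matrix']);R=np.array(c['R']);t=np.array(c['t']);C=-R.T@t
print('cam',C)
def plane(uv,z):
    r=np.c_[(uv[:,0]-K[0,2])/K[0,0],(uv[:,1]-K[1,2])/K[1,1],np.ones(len(uv))]@R
    return C+r*((z-C[2])/r[:,2])[:,None]
def comp(m,seed=None):
    n,l,s,_=cv2.connectedComponentsWithStats(m.astype(np.uint8));k=1+np.argmax(s[1:,4]);return l==k
H,S,V=hsv[...,0],hsv[...,1],hsv[...,2]
roi=np.zeros(H.shape,bool);roi[165:245,225:392]=1
wood=comp(roi&~((H>60)&(H<100)&(S>60)))   # non green
cnt=max(cv2.findContours(wood.astype(np.uint8),0,1)[0],key=cv2.contourArea)[:,0].astype(float)
# long edges: rows at columns 240..330
for nm in (0,1):
    cols=np.arange(242,330);rows=[]
    for u in cols:
        r=np.where(wood[:,u])[0];rows.append(r.min()-.5 if nm==0 else r.max()+.5)
    P=plane(np.c_[cols,rows].astype(float),0.008);f=np.polyfit(P[:,1],P[:,0],1);print('edge x=a*y+b',f,'at y=-.13',np.polyval(f,-.13))
rows=np.arange(185,222);P=plane(np.c_[[np.where(wood[r])[0].min()-.5 for r in rows],rows].astype(float),.008)
print('rear end',P[:,:2].mean(0))
red=((H<8)|(H>172))&(S>120)&(V>90);red[:190]=0;red[225:]=0;red[:,:285]=0;red[:,325:]=0
uv=np.argwhere(red)[:,::-1].astype(float);P=plane(uv,.014);print('red',len(uv),P.mean(0),P.min(0),P.max(0))
blk=(V<60);blk[:180]=0;blk[230:]=0;blk[:,:240]=0;blk[:,270:]=0
uv=np.argwhere(blk)[:,::-1].astype(float);P=plane(uv,.03);print('bar',len(uv),P.mean(0),P.min(0),P.max(0))
yel=(H>22)&(H<34)&(S>180)&(V>150);yel[:,:375]=0;yel[:,402:]=0;yel[:180]=0;yel[215:]=0
dd=np.where(yel,d,9);uv=np.argwhere(yel&(d<d[yel].min()+.008))[:,::-1].astype(float);P=pts('top',d,uv);print('grip top',len(uv),P.mean(0),np.median(P,0),P.min(0),P.max(0))
E
```

```text
cam [0.3898 0.035  0.858 ]
edge x=a*y+b [0.0135 0.64  ] at y=-.13 0.6382733415829901
edge x=a*y+b [0.0137 0.535 ] at y=-.13 0.5331696879313265
rear end [0.5875 0.1399]
red 12 [0.5843 0.0009 0.014 ] [0.5732 0.0008 0.014 ] [0.5972 0.0011 0.014 ]
bar 79 [0.5811 0.0916 0.03  ] [0.552  0.0867 0.03  ] [0.6091 0.0961 0.03  ]
grip top 131 [ 0.5828 -0.1389  0.1279] [ 0.5826 -0.1388  0.1279] [ 0.5705 -0.1476  0.1242] [ 0.5988 -0.1314  0.1312]
```

```bash
python3 -m creep '[[[50,-10,-35,0,10,0],[100,-20,-70,0,20,0],[150,-30,-105,0,30,0],[200,-40,-140,0,40,0],[250,-50,-175,0,50,0]]]'; cat >> h.py <<'E'
YAW=-0.0136
def go(p,st=None):
    "shift in tool axes (mm) and turn about tool y (deg) to reach world TCP p, tool down and in line with the board"
    s=st or state();R=np.array(s['tool_rot']);a=-YAW
    ex=np.array([YAW,-1,0])/np.hypot(1,YAW);ez=np.array([-ex[1],ex[0],0]);Rt=np.c_[ex,[0,0,-1],ez]
    rv=cv2.Rodrigues(R.T@Rt)[0].ravel()*57.2958
    print('shift',np.round(R.T@(np.array(p)-s['position'])*1e3,1),'turn',np.round(rv,2),'pos',np.round(s['position'],4),'F',np.round(s['wrist_force'],1),'w',round(s['gripper_width'],4),'t',round(s['clock'],2))
E
python3 - <<'E'
from h import *
import workcell
print(getattr(workcell,'grasp_offset',None)); print(np.round(camera_info('wrist')['T_tool_cam'],3))
go([.585,-.135,.23])
E
```

```text
clock: 1.42
position: [0.3928, 0.2202, 0.2245]
tool_rot: [[0.223, 0.001, 0.975], [-0.975, 0.0, 0.223], [-0.0, -1.0, 0.001]]
wrist_force: [0.3, 0.8, -0.1]
gripper_width: 0.094
-0.0188
[[-0.001  0.973  0.232 -0.066]
 [-0.    -0.232  0.973 -0.211]
 [ 1.     0.001  0.     0.   ]
 [ 0.     0.     0.     1.   ]]
shift [389.1  -5.5 108.2] turn [-3.000e-02  1.366e+01 -1.000e-02] pos [0.3928 0.2202 0.2245] F [ 0.3  0.8 -0.1] w 0.094 t 1.43
```

```bash
python3 - <<'E'
from h import *
go([.585,-.06,.20])
E
python3 -m creep '[[[58,5,22,0,4,0],[116,10,44,0,8,0],[174,15,66,0,12,0],[232,20,88,0,13.66,0],[316,24,125,0,13.66,0]]]'
python3 -m creep '[[[0,0,0,0,0,0],[0,0,0,0,0,0]]]'
python3 - <<'E'
from h import *
np.set_printoptions(precision=4,suppress=True)
s=state();im,d=read_camera('wrist');save('w1',im);np.save('w1.npy',d);go([.585,-.133,.20],s)
for t in ('slot_mouth','shutter_grip','gauge'):
    for q in mark_of(t,'wrist')[:2]: print(t,round(q['conf'],2),np.round(q['at'],1),pts('wrist',d,q['at'],s)[0])
import pickle;pickle.dump({k:np.array(s[k]) for k in('position','tool_rot')},open('w1.pkl','wb'))
E
```

```text
shift [316.   24.6 124.9] turn [-3.000e-02  1.366e+01 -1.000e-02] pos [0.3928 0.2202 0.2245] F [ 0.3  0.8 -0.1] w 0.094 t 1.43
clock: 2.05
position: [0.5693, -0.0357, 0.2012]
tool_rot: [[-0.009, 0.0, 1.0], [-1.0, 0.0, -0.009], [-0.0, -1.0, 0.0]]
wrist_force: [0.9, 0.2, 0.3]
gripper_width: 0.0936
clock: 2.3
position: [0.5681, -0.0334, 0.2011]
tool_rot: [[-0.008, -0.0, 1.0], [-1.0, 0.0, -0.008], [-0.0, -1.0, -0.0]]
wrist_force: [0.2, 0.2, 0.3]
gripper_width: 0.0941
shift [99.5  1.  17.7] turn [ 0.03  0.3  -0.01] pos [ 0.5681 -0.0334  0.2011] F [0.2 0.2 0.3] w 0.0941 t 2.3
slot_mouth 0.91 [288.9 261.3] [ 0.5859 -0.1272  0.0085]
shutter_grip 0.95 [294.3 311.6] [ 0.5732 -0.0064  0.3443]
gauge 0.8 [291.4 161.2] [0.5883 0.0014 0.0156]
gauge 0.73 [87.1 37.8] [0.3613 0.1383 0.0076]
```

View pics/w1.png

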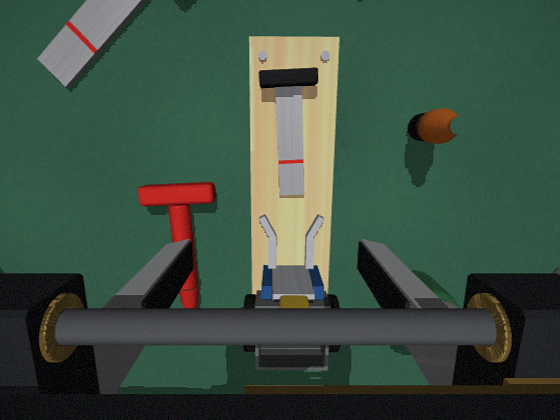

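```bash
python3 -m creep '[[[50,1,9,0,0.3,0],[99.5,1,17.7,0,0.3,0],[99.5,40,17.7,0,0.3,0],[99.5,40,17.7,0,0.3,0],[99.5,40,17.7,0,0.3,0]]]'
python3 - <<'E'
from h import *
np.set_printoptions(precision=4,suppress=True)
go([.5855,-.133,.094])
im,d=read_camera('scene');save('s1',cv2.resize(im[120:270,130:330],(800,600)))
s=state();im,d=read_camera('wrist');save('w2',im)
E
```

```text
clock: 3.12
position: [0.5858, -0.1326, 0.1629]
tool_rot: [[-0.012, 0.002, 1.0], [-1.0, -0.0, -0.012], [0.0, -1.0, 0.002]]
wrist_force: [0.1, -0.3, -0.4]
gripper_width: 0.0938
shift [ 0.4 68.9 -0.4] turn [-0.09  0.09  0.02] pos [ 0.5858 -0.1326  0.1629] F [ 0.1 -0.3 -0.4] w 0.0938 t 3.12
```

View pics/w2.png

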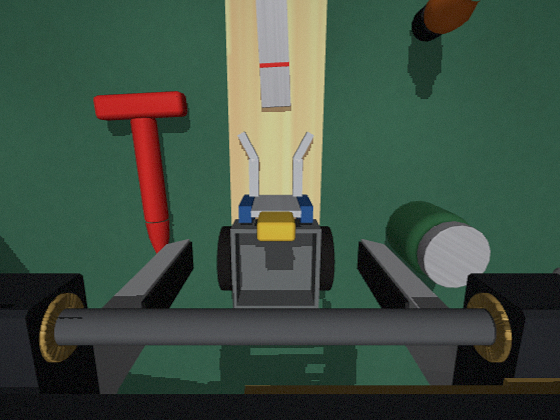

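```bash
python3 -m creep '[[[0,35,0,0,0,0],[0,69,0,0,0,0],[0,69,0,0,0,0],[0,69,0,0,0,0]]]'
python3 -m creep '[[[0,0,0,0,0,0],[0,0,0,0,0,0],[0,0,0,0,0,0],[0,0,0,0,0,0],[0,0,0,0,0,0]]]' 255 45
python3 -m creep '[[[0,0,0,0,0,0],[0,-4,0,0,0,0],[0,-8,0,0,0,0],[0,-8,0,0,0,0]]]'
```

```text
clock: 3.72
position: [0.5863, -0.1334, 0.0944]
tool_rot: [[-0.013, 0.002, 1.0], [-1.0, -0.001, -0.013], [0.001, -1.0, 0.002]]
wrist_force: [0.8, 0.0, 0.5]
gripper_width: 0.094
clock: 4.35
position: [0.5853, -0.1333, 0.0922]
tool_rot: [[-0.013, -0.0, 1.0], [-1.0, -0.0, -0.013], [0.0, -1.0, -0.0]]
wrist_force: [-0.6, 0.3, 0.5]
gripper_width: 0.0475
clock: 4.85
position: [0.5866, -0.1333, 0.101]
tool_rot: [[-0.013, 0.003, 1.0], [-1.0, -0.0, -0.013], [0.0, -1.0, 0.003]]
wrist_force: [6.6, 1.0, 0.4]
gripper_width: 0.0285
```

```bash
python3 -m creep '[[[0,0,0,0,0,0],[0,0,0,0,0,0],[0,0,0,0,0,0]]]'
python3 -m creep '[[[0,-3,0,0,0,0],[0,-6,0,0,0,0],[0,-9,0,0,0,0],[0,-12,0,0,0,0]]]'
```

```text
clock: 5.22
position: [0.5866, -0.1333, 0.101]
tool_rot: [[-0.013, 0.003, 1.0], [-1.0, -0.0, -0.013], [0.0, -1.0, 0.003]]
wrist_force: [7.1, -0.1, -0.1]
gripper_width: 0.0286
clock: 5.72
position: [0.5866, -0.1333, 0.1125]
tool_rot: [[-0.013, 0.003, 1.0], [-1.0, -0.0, -0.013], [0.0, -1.0, 0.003]]
wrist_force: [10.5, -0.6, -6.1]
gripper_width: 0.0284
```

```bash
python3 -m creep '[[[0,-3,0,0,0,0],[0,-6,0,0,0,0],[0,-8,0,0,0,0],[0,-8,0,0,0,0]]]'; python3 - <<'E'
from h import *
np.set_printoptions(precision=4,suppress=True)
im,d=read_camera('scene');save('s2',cv2.resize(im[120:270,130:330],(800,600)))
print(state()['clock'],state()['wrist_force'],[ (round(q['conf'],2),pts('scene',d,q['at'])[0]) for q in mark_of('shutter_grip','scene')])
E
```

```text
clock: 6.22
position: [0.5863, -0.1332, 0.1179]
tool_rot: [[-0.013, 0.001, 1.0], [-1.0, 0.0, -0.013], [-0.0, -1.0, 0.001]]
wrist_force: [19.6, -3.5, -26.1]
gripper_width: 0.0281
6.275 [ 19.5958  -2.416  -25.9702] []
```

View pics/s2.png

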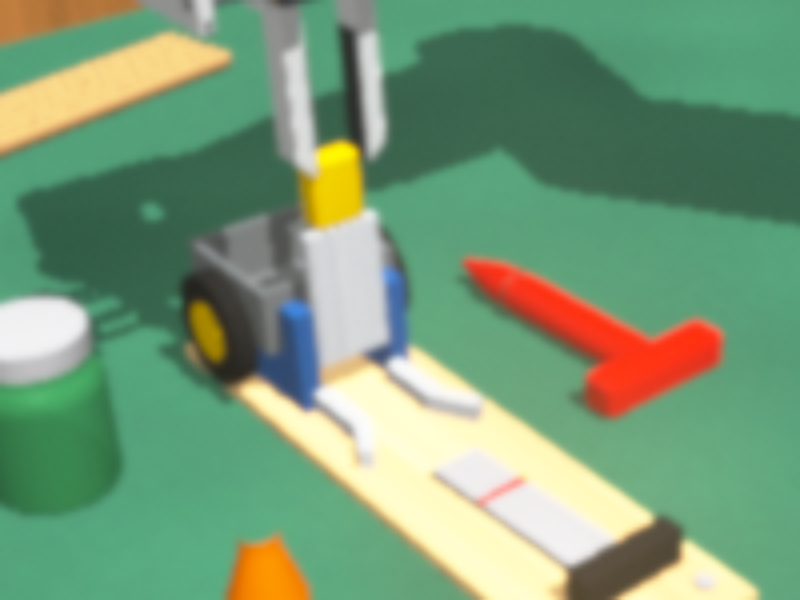

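```bash
python3 -m creep '[[[0,3,1,0,0,0],[0,3,1,0,0,0],[0,3,1,0,0,0],[0,3,1,0,0,0],[0,3,1,0,0,0]]]' 0
python3 -m creep '[[[0,0,0,0,0,0],[0,0,0,0,0,0],[0,-40,0,0,0,0],[0,-80,0,0,0,0],[0,-80,0,0,0,0]]]'
python3 - <<'E'
from h import *
np.set_printoptions(precision=4,suppress=True)
import pickle
for cam in ('scene','top','wrist'):
    s=state();im,d=read_camera(cam);save(cam+'3',im)
    hsv=cv2.cvtColor(im,cv2.COLOR_RGB2HSV);yel=(hsv[...,0]>22)&(hsv[...,0]<34)&(hsv[...,1]>150)&(hsv[...,2]>120)&(d>0)
    P=pts(cam,d,np.argwhere(yel)[:,::-1],s)
    P=P[(abs(P[:,0]-.585)<.03)&(abs(P[:,1]+.135)<.03)&(P[:,2]>.1)]
    if len(P)>5: print(cam,len(P),'ztop',np.percentile(P[:,2],[5,50,90,97]),'med',np.median(P,0),P.min(0),P.max(0))
go([.587,.091,.20])
E
```

```text
clock: 6.95
position: [0.5863, -0.1334, 0.1174]
tool_rot: [[-0.013, 0.0, 1.0], [-1.0, -0.0, -0.013], [0.0, -1.0, 0.0]]
wrist_force: [0.3, -0.3, 0.1]
gripper_width: 0.0748
clock: 7.58
position: [0.5875, -0.1337, 0.2004]
tool_rot: [[-0.013, 0.005, 1.0], [-1.0, -0.002, -0.013], [0.001, -1.0, 0.005]]
wrist_force: [-0.6, 0.3, -1.1]
gripper_width: 0.094
scene 264 ztop [0.1201 0.1393 0.1533 0.154 ] med [ 0.5916 -0.1314  0.1393] [ 0.5734 -0.1452  0.117 ] [ 0.6043 -0.1277  0.1547]
top 9 ztop [0.1264 0.1282 0.1361 0.1364] med [ 0.5754 -0.1314  0.1282] [ 0.5725 -0.132   0.1261] [ 0.5816 -0.1311  0.1365]
wrist 702 ztop [0.1401 0.1531 0.1541 0.1545] med [ 0.5875 -0.138   0.1531] [ 0.573  -0.147   0.1196] [ 0.6012 -0.1314  0.1555]
shift [-224.2   -3.8   -1.9] turn [ 0.08  0.01 -0.02] pos [ 0.5859 -0.1332  0.1961] F [0.  0.8 0.2] w 0.0944 t 7.72
```

View pics/wrist3.png

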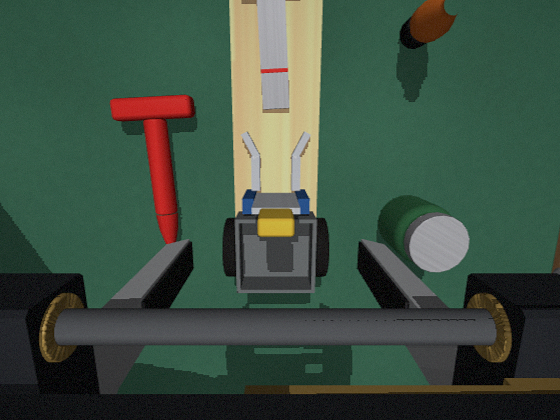

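The yellow grip's top is at z≈0.153, so the shutter is fully up (128 + 25 mm). Next I back off to where the wrist camera sees both the slot face and the gauge.

```bash
python3 -m creep '[[[-60,0,0,0,0,0],[-110,0,0,0,0,0],[-110,0,0,0,0,0],[-110,0,0,0,0,0]]]'
cat >> h.py <<'E'
def survey():
    s=state();im,d=read_camera('wrist');hsv=cv2.cvtColor(im,cv2.COLOR_RGB2HSV).astype(int)
    H,S,V=hsv[...,0],hsv[...,1],hsv[...,2]
    uv=np.argwhere(d>0)[:,::-1];P=pts('wrist',d,uv,s).reshape(-1,3);h,sv,v=(a[uv[:,1],uv[:,0]] for a in (H,S,V))
    L=np.array([P[:,0],P[:,1],P[:,2]]).T;near=abs(L[:,0]-.586)<.06
    f=near&(abs(L[:,0]-.586)<.015)&(L[:,2]>.045)&(L[:,2]<.105)&(abs(L[:,1]+.13)<.02)&(sv<60)
    if f.sum(): print('plate face y med',np.median(L[f,1]),'n',f.sum(),'pct',np.percentile(L[f,1],[5,95]))
    b=near&(h>105)&(h<125)&(sv>120)&(abs(L[:,1]+.13)<.03)&(L[:,2]>.02)&(L[:,2]<.075)
    if b.sum(): print('posts x range',L[b,0].min(),L[b,0].max(),'front y',np.percentile(L[b,1],[90,98]))
    r=near&((h<8)|(h>172))&(sv>110)&(v>80)&(L[:,2]>.004)&(L[:,2]<.03)&(abs(L[:,0]-.586)<.03)
    if r.sum(): print('red n',r.sum(),'mean',L[r].mean(0),'x',L[r,0].min(),L[r,0].max(),'y',np.percentile(L[r,1],[5,95]))
    k=near&(v<55)&(L[:,2]>.015)&(L[:,2]<.045)&(L[:,1]>-.06)&(L[:,1]<.14)&(L[:,0]>.53)
    if k.sum(): print('bar n',k.sum(),'mean',L[k].mean(0),'x',L[k,0].min(),L[k,0].max(),'y',np.percentile(L[k,1],[5,95]))
    w=near&(h>10)&(h<30)&(sv>50)&(abs(L[:,2]-.008)<.006)&(v>120)
    for y0 in (-.09,-.03,.03):
        q=w&(abs(L[:,1]-y0)<.015)
        if q.sum()>20: print('board at y',y0,'x',L[q,0].min(),L[q,0].max(),'mid',(L[q,0].min()+L[q,0].max())/2,'z',np.median(L[q,2]))
    return s,im,d
E
python3 - <<'E'
from h import *
np.set_printoptions(precision=4,suppress=True)
s,im,d=survey();save('w4',im)
go([.587,.091,.09],s)
E
```

```text
clock: 8.22
position: [0.5875, -0.0238, 0.1964]
tool_rot: [[-0.013, -0.001, 1.0], [-1.0, -0.0, -0.013], [0.0, -1.0, -0.001]]
wrist_force: [0.1, 0.3, -0.6]
gripper_width: 0.0942
plate face y med -0.13177604368527426 n 595 pct [-0.1324 -0.1311]
posts x range 0.53779454746594 0.624778773952883 front y [-0.1312 -0.1309]
red n 89 mean [0.5872 0.0012 0.0149] x 0.5728107431048037 0.6011392901208794 y [-0.001   0.0033]
bar n 970 mean [0.5842 0.0922 0.0295] x 0.5528256779710533 0.6150923714139404 y [0.0853 0.0996]
board at y -0.09 x 0.5377474435975228 0.6374718611308093 mid 0.5876096523641661 z 0.008412277034229143
board at y -0.03 x 0.5384609352555796 0.6379016879572621 mid 0.5881813116064208 z 0.008368851726364729
board at y 0.03 x 0.5402921532957043 0.6389306209236061 mid 0.5896113871096552 z 0.008331062030716277
shift [-114.8  106.3   -1.9] turn [0.08 0.02 0.01] pos [ 0.5875 -0.0238  0.1964] F [ 0.1  0.3 -0.6] w 0.0942 t 8.22
```

```bash
python3 -m creep '[[[-58,30,-2.5,0,-1,0],[-116,60,-5,0,-2.75,0],[-116,100,-5,0,-2.75,0],[-116,130,-5,0,-2.75,0],[-116,130,-5,0,-2.75,0]]]'
python3 - <<'E'
from h import *
np.set_printoptions(precision=4,suppress=True)
s=state();go([.584,.0922,.013],s);im,d=read_camera('wrist');save('w5',im)
E
```

```text
clock: 8.9
position: [0.5832, 0.0915, 0.0651]
tool_rot: [[0.033, -0.004, 0.999], [-0.999, -0.001, 0.033], [0.0, -1.0, -0.004]]
wrist_force: [-0.4, -0.2, 0.5]
gripper_width: 0.0938
shift [-0.7 52.1  1. ] turn [0.25 2.69 0.03] pos [0.5832 0.0915 0.0651] F [-0.4 -0.2  0.5] w 0.0938 t 8.9
```

View pics/w5.png

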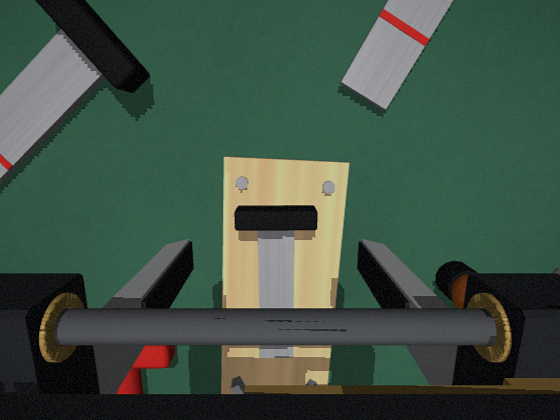

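```bash
python3 -m creep '[[[-0.7,25,1,0,0,0],[-0.7,45,1,0,0,0],[-0.7,52,1,0,0,0],[-0.7,52,1,0,0,0],[-0.7,52,1,0,0,0]]]'
python3 -m creep '[[[0,0,0,0,0,0],[0,0,0,0,0,0],[0,0,0,0,0,0],[0,0,0,0,0,0],[0,0,0,0,0,0]]]' 255 12
python3 -m creep '[[[0,0,0,0,0,0],[0,0,0,0,0,0]]]'
python3 - <<'E'
from h import *
go([.5885,-.0405,.013])
E
```

```text
clock: 9.57
position: [0.586, 0.0933, 0.0165]
tool_rot: [[0.034, 0.002, 0.999], [-0.999, 0.0, 0.034], [-0.0, -1.0, 0.002]]
wrist_force: [0.7, -0.2, -0.4]
gripper_width: 0.0939
clock: 10.2
position: [0.5853, 0.0934, 0.0152]
tool_rot: [[0.035, -0.0, 0.999], [-0.999, -0.0, 0.035], [0.0, -1.0, -0.0]]
wrist_force: [-0.1, -0.5, -1.0]
gripper_width: 0.0475
clock: 10.45
position: [0.5853, 0.0934, 0.0152]
tool_rot: [[0.035, 0.0, 0.999], [-0.999, 0.0, 0.035], [-0.0, -1.0, 0.0]]
wrist_force: [0.2, 0.7, 0.4]
gripper_width: 0.0275
shift [134.    2.2  -1.5] turn [-0.    2.77 -0.  ] pos [0.5853 0.0934 0.0152] F [0.2 0.7 0.4] w 0.0275 t 10.45
```

```bash
python3 - <<'E'
from h import *
np.set_printoptions(precision=4,suppress=True)
s,im,d=survey();a=im
im,d=read_camera('scene');b=cv2.resize(im[190:310,200:360],(560,420))
save('c6',cv2.resize(np.hstack([a,b]),(800,300)))
E
```

```text
red n 204 mean [0.5876 0.0014 0.0147] x 0.5730036364277359 0.6028689896261182 y [-0.0008  0.0035]
bar n 2303 mean [0.5837 0.0968 0.0281] x 0.5526331040571919 0.6149038539588616 y [0.0879 0.102 ]
board at y -0.03 x 0.5532025637167556 0.6262099195652199 mid 0.5897062416409877 z 0.008361715377164795
board at y 0.03 x 0.566045068908636 0.6095035110647349 mid 0.5877742899866855 z 0.008300625772061521
```

View pics/c6.png

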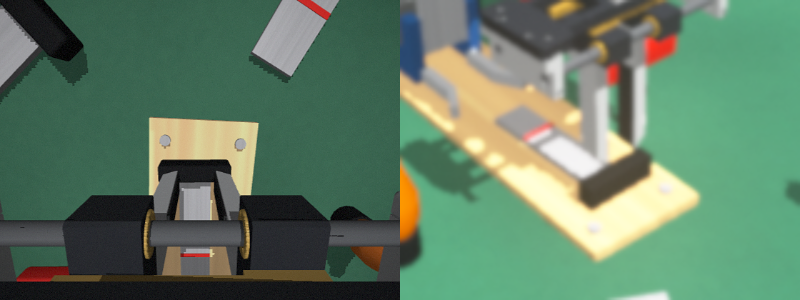

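```bash
python3 - <<'E'
from h import *
np.set_printoptions(precision=4,suppress=True)
print(state()['gripper_width'],state()['wrist_force'],state()['clock'])
s=state()
for cam in('scene','wrist','top'):
    im,d=read_camera(cam);hsv=cv2.cvtColor(im,cv2.COLOR_RGB2HSV)
    uv=np.argwhere(d>0)[:,::-1];P=pts(cam,d,uv,s);c=hsv[uv[:,1],uv[:,0]]
    m=(abs(P[:,0]-.585)<.06)&(abs(P[:,1]-.09)<.04)&(P[:,2]>.017)&(P[:,2]<.085)
    for z in np.arange(.02,.085,.008):
        q=m&(abs(P[:,2]-z)<.004)
        for nm,k in (('dark',c[:,2]<60),('lite',c[:,2]>=60)):
            if (q&k).sum()>3: print(cam,round(z,3),nm,(q&k).sum(),'x',P[q&k,0].min(),P[q&k,0].max(),'y',P[q&k,1].min(),P[q&k,1].max())
E
```

```text
0.019515579916594562 [ 0.596  -0.2547 -0.2202] 10.55
scene 0.02 lite 88 x 0.5523323169030966 0.6177124451987659 y 0.08823669167970237 0.10531924081029695
scene 0.028 lite 231 x 0.5531548968697488 0.6174917576843052 y 0.08625830071411898 0.10446988862194766
scene 0.036 lite 10 x 0.558684189633186 0.6132411439414023 y 0.09107110407098977 0.10031804118107675
scene 0.044 lite 4 x 0.5722527631937739 0.5767831015160274 y 0.09189848023052286 0.1009328296390752
scene 0.052 lite 43 x 0.5663161693556317 0.6066981297134467 y 0.08560603598253531 0.10557125276477707
scene 0.06 lite 73 x 0.5664991504971376 0.609640031041222 y 0.08585354894100547 0.10456918613721615
scene 0.068 lite 83 x 0.565416632600364 0.6098910124067878 y 0.08578946056168905 0.10546709326499835
scene 0.076 lite 72 x 0.5660821617433236 0.6099066791623087 y 0.08585145003429996 0.10483641085261908
scene 0.084 lite 49 x 0.5659794400202288 0.6097188134814017 y 0.085753473554881 0.10541712791648654
wrist 0.02 dark 284 x 0.552958251194279 0.614394485360567 y 0.09985924484975585 0.10266495116801103
wrist 0.02 lite 5 x 0.552257288707456
[... 882 characters left out ...]
lite 208 x 0.5657562998864301 0.6050970226076845 y 0.08524454688098199 0.10291065243695624
wrist 0.068 dark 61 x 0.5762934327104747 0.5944181947236523 y 0.08837034190104374 0.1016117785369475
wrist 0.068 lite 238 x 0.565417876049128 0.6048879632344473 y 0.10006502701511709 0.10301027987651647
wrist 0.076 dark 66 x 0.5763170875335268 0.5945070803639663 y 0.0842783750875319 0.10176519259711067
wrist 0.076 lite 269 x 0.5654176126676335 0.6048702173143167 y 0.08539742508810767 0.10297439999118868
wrist 0.084 dark 90 x 0.5762475557790309 0.5943299960233936 y 0.0848454477345473 0.10133074971354258
wrist 0.084 lite 191 x 0.5652433125334896 0.605022734638208 y 0.08492958998006211 0.10297301191430583
```

The depth shows the fingertips at z≈0.047, above the bar, although the TCP reads 0.015. I open again and measure where the open tips really are.

```bash
python3 -m creep '[[[0,0,0,0,0,0],[0,0,0,0,0,0],[0,0,0,0,0,0],[0,0,0,0,0,0],[0,0,0,0,0,0]]]' 40
python3 -m creep '[[[0,0,0,0,0,0],[0,0,0,0,0,0],[0,0,0,0,0,0]]]'
cat >> h.py <<'E'
def tips(cams=('scene','wrist')):
    s=state();p=np.array(s['position']);print('tcp',np.round(p,4),'w',s['gripper_width'],'t',s['clock'],'F',np.round(s['wrist_force'],1))
    for cam in cams:
        im,d=read_camera(cam);uv=np.argwhere(d>0)[:,::-1];P=pts(cam,d,uv,s)-p
        for sg in(-1,1):
            m=(P[:,0]*sg>.003)&(P[:,0]*sg<.065)&(abs(P[:,1])<.02)&(P[:,2]>.0)&(P[:,2]<.09)
            h=np.histogram(P[m,2],bins=np.arange(0,.091,.006))[0];q=m&(P[:,2]>.05)
            print(cam,sg,h,'x',P[q,0].min() if q.any() else 0,P[q,0].max() if q.any() else 0)
E
python3 - <<'E'
from h import *
tips()
E
```

```text
clock: 11.32
position: [0.5853, 0.0934, 0.0152]
tool_rot: [[0.035, 0.0, 0.999], [-0.999, 0.0, 0.035], [-0.0, -1.0, 0.0]]
wrist_force: [-0.2, 0.3, 0.5]
gripper_width: 0.0538
clock: 11.7
position: [0.5853, 0.0934, 0.0152]
tool_rot: [[0.035, -0.0, 0.999], [-0.999, -0.0, 0.035], [-0.0, -1.0, -0.0]]
wrist_force: [0.7, -0.1, 0.1]
gripper_width: 0.0785
tcp [0.5853 0.0934 0.0152] w 0.07852465627333427 t 11.7 F [ 0.7 -0.1  0.1]
scene -1 [27 26 85  0  0 13 28 27 25 30 28 30 32 28 30] x -0.05152120561795437 -0.036527184988713324
scene 1 [37 45 98  0  0  3 15 28 31 32 31 34 32 30 33] x 0.04040647434368627 0.05440007035320216
wrist -1 [ 130  123 1201    0    0   69  132  163  188  207  229  255  290  315
  310] x -0.051908655755779076 -0.03857927153817631
wrist 1 [ 121  107 1060    0    0   66  137  167  188  204  218  269  290  300
  317] x 0.03912887929073716 0.05193622670624931
```

```bash
python3 -m creep '[[[0,6,-1.3,0,0,0],[0,12,-1.3,0,0,0],[0,16,-1.3,0,0,0],[0,16,-1.3,0,0,0]]]'
python3 - <<'E'
from h import *
tips()
E
```

```text
clock: 12.3
position: [0.5838, 0.0934, -0.0012]
tool_rot: [[0.035, -0.001, 0.999], [-0.999, -0.0, 0.035], [0.0, -1.0, -0.001]]
wrist_force: [0.3, 0.1, 0.2]
gripper_width: 0.0793
tcp [ 0.5838  0.0934 -0.0012] w 0.0792556903596861 t 12.3 F [0.3 0.1 0.2]
scene -1 [89 97 25 27 25 87 23 30 29 26 31 26 31 29 28] x -0.05024018474907699 -0.036491332468016724
scene 1 [ 80 285  43  37  43  87  17  28  33  25  32  31  26  30  34] x 0.03944006240292497 0.0547618942596948
wrist -1 [1114 2018  293  138  210 1304  136  164  192  194  242  261  285  305
  313] x -0.051906073144741494 -0.038725141685683195
wrist 1 [ 321 2596  322  132  209 1284  142  158  192  202  231  254  300  304
  319] x 0.03919950041709552 0.05181543139964573
```

```bash
python3 -m creep '[[[0,5,0,0,0,0],[0,10,0,0,0,0],[0,14,0,0,0,0],[0,14,0,0,0,0]]]'
python3 -m creep '[[[0,0,0,0,0,0],[0,0,0,0,0,0],[0,0,0,0,0,0],[0,0,0,0,0,0]]]' 255 12
python3 - <<'E'
from h import *
np.set_printoptions(precision=4,suppress=True)
survey();tips(('wrist',))
E
```

```text
clock: 12.9
position: [0.5838, 0.0933, -0.0152]
tool_rot: [[0.035, -0.001, 0.999], [-0.999, -0.0, 0.035], [0.0, -1.0, -0.001]]
wrist_force: [0.3, -0.2, 0.2]
gripper_width: 0.0794
clock: 13.4
position: [0.5841, 0.0934, -0.0146]
tool_rot: [[0.035, 0.0, 0.999], [-0.999, 0.0, 0.035], [-0.0, -1.0, 0.0]]
wrist_force: [-0.7, 0.8, 1.5]
gripper_width: 0.0638
bar n 4658 mean [0.5842 0.0954 0.0292] x 0.5504232067612791 0.6178320718542102 y [0.0869 0.1017]
board at y 0.03 x 0.5391306284972773 0.6391805546083322 mid 0.5891555915528048 z 0.008415902795722895
tcp [ 0.5841  0.0934 -0.0146] w 0.06400047932211361 t 13.45 F [-0.   0.4  1.4]
wrist -1 [   0    0 1458 1643  365  204  255 1664  166  184  209  236  254  290
  299] x -0.044409923360480885 -0.031236289404351525
wrist 1 [   0    0  517 2149  421  207  262 1661  164  185  204  240  259  276
  303] x 0.03147483860470368 0.04416384332696366
```

```bash
python3 - <<'E'
from h import *
go([.5895,.0734,-.0146]);go([.588,-.0393,-.0146])
E
python3 -m creep '[[[5,0,1.5,0,0.8,0],[10,0,3,0,1.6,0],[15,0,4.5,0,2.77,0],[20,0,5.4,0,2.77,0],[20,0,5.4,0,2.77,0]]]'
python3 - <<'E'
from h import *
go([.588,-.0393,-.0146])
E
```

```text
shift [20.2 -0.   4.7] turn [-0.02  2.76 -0.  ] pos [ 0.5841  0.0934 -0.0146] F [-0.8  0.   2.2] w 0.064 t 13.5
shift [132.7  -0.   -0.7] turn [-0.02  2.76 -0.  ] pos [ 0.5841  0.0934 -0.0146] F [-0.8  0.   2.2] w 0.064 t 13.5
clock: 14.12
position: [0.5904, 0.0728, -0.0146]
tool_rot: [[-0.014, 0.001, 1.0], [-1.0, -0.001, -0.014], [0.001, -1.0, 0.001]]
wrist_force: [1.4, -1.9, 4.5]
gripper_width: 0.0637
shift [112.1   0.   -0.8] turn [-0.03 -0.02  0.03] pos [ 0.5904  0.0728 -0.0146] F [ 1.4 -1.9  4.5] w 0.0637 t 14.12
```

```bash
python3 -m creep '[[[12,0,-0.3,0,0,0],[24,0,-0.6,0,0,0],[36,0,-0.8,0,0,0],[48,0,-0.8,0,0,0],[60,0,-0.8,0,0,0]]]'
python3 -m creep '[[[12,0,0,0,0,0],[24,0,0,0,0,0],[34,0,0,0,0,0],[40,0,0,0,0,0],[40,0,0,0,0,0]]]'
python3 - <<'E'
from h import *
np.set_printoptions(precision=4,suppress=True)
go([.588,-.0393,-.0146])
s,im,d=survey();save('w7',im)
im,d=read_camera('scene');save('s7',cv2.resize(im[150:270,170:330],(800,600)))
E
```

```text
clock: 14.75
position: [0.5884, 0.0129, -0.0146]
tool_rot: [[-0.014, 0.0, 1.0], [-1.0, 0.0, -0.014], [-0.0, -1.0, 0.0]]
wrist_force: [-0.3, 4.2, 5.1]
gripper_width: 0.0634
clock: 15.38
position: [0.5879, -0.0277, -0.0146]
tool_rot: [[-0.014, 0.0, 1.0], [-1.0, -0.001, -0.014], [0.001, -1.0, 0.0]]
wrist_force: [-0.7, -1.2, 5.6]
gripper_width: 0.0641
shift [11.5 -0.   0.3] turn [-0.01 -0.03  0.04] pos [ 0.5879 -0.0277 -0.0146] F [-0.7 -1.2  5.6] w 0.0641 t 15.38
bar n 4660 mean [ 0.5881 -0.0257  0.0293] x 0.5544445822866987 0.6218585766095311 y [-0.0342 -0.0197]
board at y -0.09 x 0.538656352124352 0.6372092801237251 mid 0.5879328161240386 z 0.008373900675414433
board at y -0.03 x 0.5384576653903522 0.6386391553783514 mid 0.5885484103843518 z 0.008357131380479332
board at y 0.03 x 0.5393175712784593 0.6395829568287072 mid 0.5894502640535833 z 0.008363412772065518
```

View pics/s7.png

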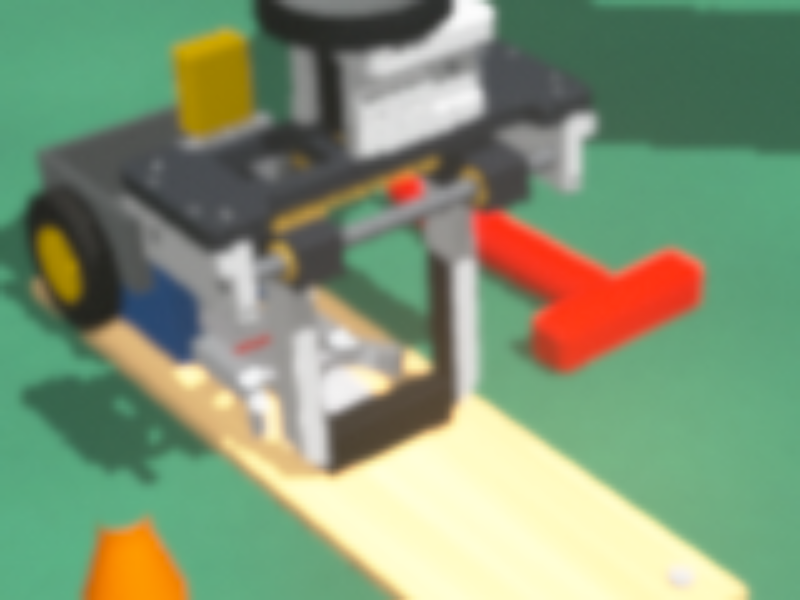

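```bash
python3 -m creep '[[[4,0,0,0,0,0],[8,0,0,0,0,0],[11.5,0,0.2,0,0,0],[11.5,0,0.2,0,0,0],[11.5,0,0.2,0,0,0]]]'
python3 -m creep '[[[0,0,0,0,0,0],[0,0,0,0,0,0],[0,0,0,0,0,0],[0,0,0,0,0,0]]]' 40
python3 -m creep '[[[0,-20,0,0,0,0],[0,-70,0,0,0,0],[-30,-130,0,0,0,0],[-60,-190,0,0,0,0],[-60,-190,0,0,0,0]]]'
python3 - <<'E'
from h import *
np.set_printoptions(precision=4,suppress=True)
go([.588,-.0393,-.0146])
s,im,d=survey();save('w8',cv2.resize(im[100:310,140:420],(800,600),interpolation=cv2.INTER_CUBIC))
E
```

```text
clock: 16.1
position: [0.5879, -0.0387, -0.0146]
tool_rot: [[-0.014, 0.0, 1.0], [-1.0, -0.0, -0.014], [0.0, -1.0, 0.0]]
wrist_force: [-0.2, 1.8, 6.0]
gripper_width: 0.0638
clock: 16.6
position: [0.5879, -0.038, -0.0149]
tool_rot: [[-0.014, -0.0, 1.0], [-1.0, -0.0, -0.014], [0.0, -1.0, -0.0]]
wrist_force: [0.4, -0.8, -1.1]
gripper_width: 0.0793
clock: 17.23
position: [0.5902, 0.0235, 0.181]
tool_rot: [[-0.012, 0.008, 1.0], [-1.0, -0.0, -0.012], [-0.0, -1.0, 0.008]]
wrist_force: [0.2, -0.8, -0.8]
gripper_width: 0.0794
shift [ 62.9 195.5  -3. ] turn [-0.46  0.1  -0.  ] pos [0.5902 0.0235 0.181 ] F [ 0.2 -0.8 -0.8] w 0.0794 t 17.23
plate face y med -0.13171053872206234 n 535 pct [-0.1325 -0.1309]
posts x range 0.5337202034803481 0.6251026617842328 front y [-0.1362 -0.1353]
bar n 909 mean [ 0.5884 -0.0368  0.0285] x 0.5577748838467876 0.6191193828675103 y [-0.0457 -0.0306]
board at y -0.09 x 0.5380155311644803 0.6372792771254321 mid 0.5876474041449562 z 0.00842318837884723
board at y -0.03 x 0.5384710955893125 0.6377264744275095 mid 0.588098785008411 z 0.008346804609269814
board at y 0.03 x 0.5404290631902088 0.6389927029944983 mid 0.5897108830923535 z 0.008341135336287414
```

View pics/w8.png

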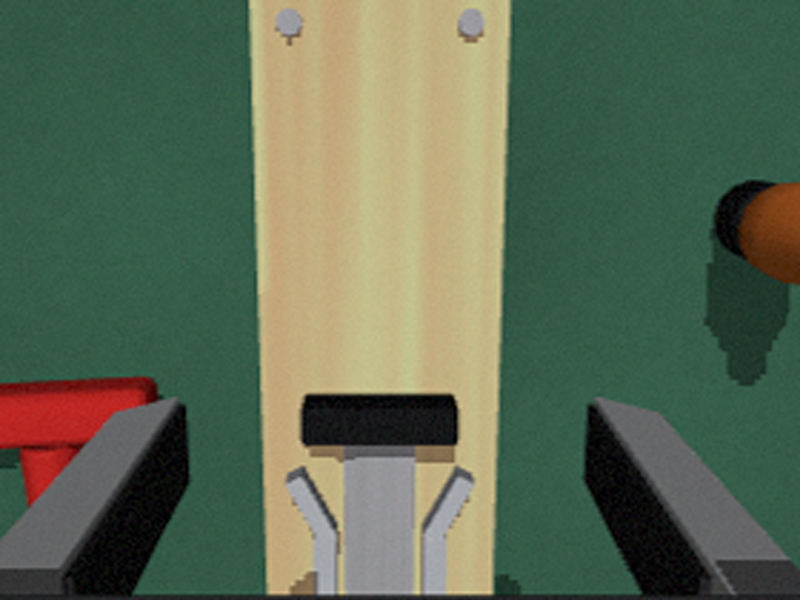

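```bash
python3 -m creep '[[[40,-20,-1,0,0,0],[100,-20,-3,0,0,0],[126,-20,-4,0,0,0],[126,-20,-4,0,0,0],[126,-20,-4,0,0,0]]]'
python3 - <<'E'
from h import *
np.set_printoptions(precision=4,suppress=True)
go([.587,-.133,.2])
s,im,d=survey();save('w9',cv2.resize(im[120:260,190:377],(800,600),interpolation=cv2.INTER_CUBIC))
E
```

```text
clock: 17.9
position: [0.5828, -0.1034, 0.1946]
tool_rot: [[-0.014, -0.001, 1.0], [-1.0, 0.0, -0.014], [-0.0, -1.0, -0.001]]
wrist_force: [0.1, 0.2, -0.5]
gripper_width: 0.0791
shift [29.5 -5.4  4.6] turn [ 0.07 -0.01 -0.02] pos [ 0.5828 -0.1034  0.1946] F [ 0.1  0.2 -0.5] w 0.0791 t 17.9
plate face y med -0.13175498701189003 n 468 pct [-0.1321 -0.1313]
posts x range 0.5519851638374612 0.6246964069385169 front y [-0.1314 -0.1311]
red n 73 mean [ 0.5872 -0.1313  0.0148] x 0.57308393391861 0.6009877874863304 y [-0.1327 -0.1299]
bar n 795 mean [ 0.5884 -0.039   0.0302] x 0.5574231266393307 0.6194668435989752 y [-0.0458 -0.0322]
board at y -0.09 x 0.53739687765552 0.6373196721052847 mid 0.5873582748804024 z 0.008352211488836414
board at y -0.03 x 0.5384344158968761 0.6376650193951808 mid 0.5880497176460284 z 0.008299032518430588
board at y 0.03 x 0.5403565463357395 0.6387787023234545 mid 0.589567624329597 z 0.00832908935172516
```

View pics/w9.png

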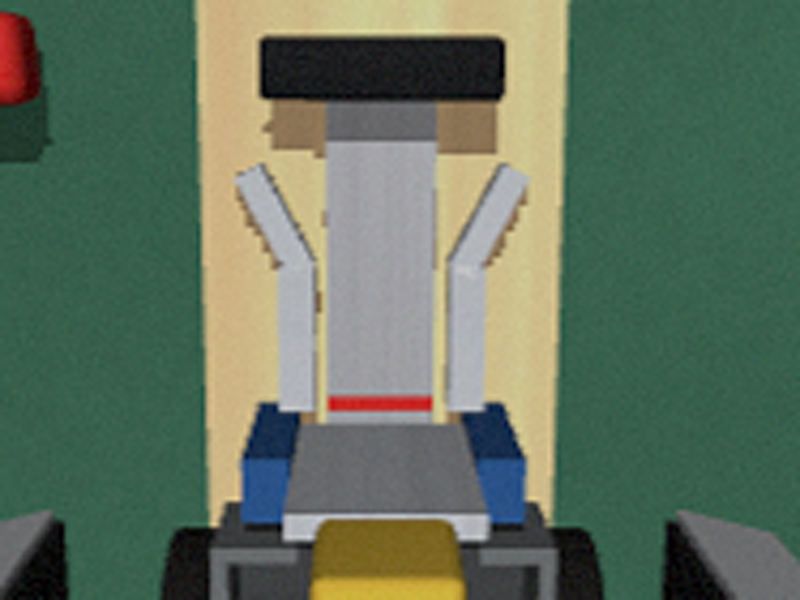

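```bash
python3 -m creep '[[[18,0,2.5,0,0,0],[35.5,0,4.7,0,0,0],[35.5,0,4.7,0,0,0],[35.5,0,4.7,0,0,0],[35.5,0,4.7,0,0,0]]]' 255 20
python3 -m creep '[[[0,0,0,0,0,0],[0,0,0,0,0,0],[0,0,0,0,0,0],[0,0,0,0,0,0],[0,0,0,0,0,0]]]'
python3 -m creep '[[[0,12,0,0,0,0],[0,24,0,0,0,0],[0,24,0,0,0,0],[0,24,0,0,0,0]]]'
python3 - <<'E'
from h import *
np.set_printoptions(precision=4,suppress=True)
tips(('scene','wrist'));go([.587,-.1385,.13])
E
```

```text
clock: 18.58
position: [0.5873, -0.1391, 0.1952]
tool_rot: [[-0.013, -0.0, 1.0], [-1.0, 0.0, -0.013], [-0.0, -1.0, -0.0]]
wrist_force: [-0.3, 0.7, 0.2]
gripper_width: 0.033
clock: 19.2
position: [0.5873, -0.1394, 0.1952]
tool_rot: [[-0.014, -0.0, 1.0], [-1.0, -0.0, -0.014], [0.0, -1.0, -0.0]]
wrist_force: [0.4, -0.4, -0.3]
gripper_width: 0.0008
clock: 19.7
position: [0.5874, -0.1394, 0.1713]
tool_rot: [[-0.014, 0.0, 1.0], [-1.0, -0.0, -0.014], [0.0, -1.0, 0.0]]
wrist_force: [0.5, -0.9, -0.4]
gripper_width: 0.0005
tcp [ 0.5874 -0.1394  0.1713] w 0.000492496059176904 t 19.7 F [ 0.5 -0.9 -0.4]
scene -1 [ 0  0  0  0  0  0  7  8 11  9  8 12 11  8 10] x -0.012351518594226563 -0.003235948227510721
scene 1 [ 0  0  0  0  0  4 14 27 26 26 28 30 27 24 32] x 0.0032806752367511294 0.015462770773365664
wrist -1 [  0   0   0   0   0   8  46  64  64  79  89 105 103  20   0] x -0.012244511250952717 -0.0030210943033265325
wrist 1 [  0   0   0   0   0  13  44  72  76  81  94 104 120  26   4] x 0.0030027654735280684 0.012807905276306819
shift [-0.9 41.6 -0.5] turn [-0.03 -0.    0.01] pos [ 0.5875 -0.1394  0.1716] F [ 0.   0.5 -0.1] w 0.0006 t 19.8
```

```bash
python3 -m creep '[[[0,20,0,0,0,0],[0,36,0,0,0,0],[0,46,0,0,0,0],[0,52,0,0,0,0],[0,52,0,0,0,0]]]'
python3 -m creep '[[[0,2,0,0,0,0],[0,4,0,0,0,0],[0,6,0,0,0,0],[0,8,0,0,0,0],[0,10,0,0,0,0]]]'
```

```text
clock: 20.42
position: [0.5873, -0.1394, 0.1192]
tool_rot: [[-0.014, -0.0, 1.0], [-1.0, 0.0, -0.014], [-0.0, -1.0, -0.0]]
wrist_force: [-0.4, 0.4, 0.3]
gripper_width: 0.0005
clock: 21.05
position: [0.5875, -0.1395, 0.1093]
tool_rot: [[-0.014, 0.001, 1.0], [-1.0, -0.0, -0.014], [0.0, -1.0, 0.001]]
wrist_force: [1.3, -0.5, 3.1]
gripper_width: 0.0004
```

```bash
python3 -m creep '[[[0,2,0,0,0,0],[0,4,0,0,0,0],[0,6,0,0,0,0],[0,6,0,0,0,0]]]'; python3 -m creep '[[[0,1,0,0,0,0],[0,2,0,0,0,0],[0,2,0,0,0,0]]]'
```

```text
clock: 21.55
position: [0.587, -0.1393, 0.1028]
tool_rot: [[-0.014, -0.001, 1.0], [-1.0, 0.0, -0.014], [-0.0, -1.0, -0.001]]
wrist_force: [0.0, 0.7, 0.5]
gripper_width: 0.0002
clock: 21.92
position: [0.5872, -0.1393, 0.1026]
tool_rot: [[-0.014, 0.0, 1.0], [-1.0, -0.0, -0.014], [0.0, -1.0, 0.0]]
wrist_force: [-6.7, 1.7, 15.0]
gripper_width: 0.0003
```

```bash
python3 -m creep '[[[0,1,0,0,0,0],[0,1,0,0,0,0]]]'; python3 -m creep '[[[0,-30,0,0,0,0],[0,-90,0,0,0,0],[-36,-93,0,0,0,0],[-36,-93,0,0,0,0],[-36,-93,0,0,0,0]]]'
python3 - <<'E'
from h import *
np.set_printoptions(precision=4,suppress=True)
s,im,d=survey();save('w10',cv2.resize(im[120:260,190:377],(800,600),interpolation=cv2.INTER_CUBIC))
for cam in ('wrist','scene'):
    if cam=='scene': im,d=read_camera(cam)
    hsv=cv2.cvtColor(im,cv2.COLOR_RGB2HSV);yel=(hsv[...,0]>22)&(hsv[...,0]<34)&(hsv[...,1]>150)&(hsv[...,2]>100)&(d>0)
    P=pts(cam,d,np.argwhere(yel)[:,::-1],s);P=P[(abs(P[:,0]-.585)<.03)&(abs(P[:,1]+.135)<.03)&(P[:,2]>.09)]
    print(cam,'grip ztop',np.percentile(P[:,2],[50,90,97]))
print(s['clock'],s['wrist_force'],s['position'])
E
```

```text
clock: 22.18
position: [0.5872, -0.1394, 0.1025]
tool_rot: [[-0.014, 0.001, 1.0], [-1.0, -0.0, -0.014], [0.0, -1.0, 0.001]]
wrist_force: [-9.3, 2.1, 22.9]
gripper_width: 0.0005
clock: 22.8
position: [0.5874, -0.1036, 0.1925]
tool_rot: [[-0.013, -0.002, 1.0], [-1.0, 0.0, -0.013], [-0.0, -1.0, -0.002]]
wrist_force: [0.3, 0.6, -0.1]
gripper_width: 0.0006
plate face y med -0.13177260487835868 n 396 pct [-0.1322 -0.1314]
posts x range 0.5524886300969899 0.6244033527899553 front y [-0.1314 -0.1312]
red n 48 mean [ 0.5867 -0.1303  0.0149] x 0.5729001704456812 0.600563999866172 y [-0.1311 -0.1294]
bar n 791 mean [ 0.5884 -0.0391  0.0302] x 0.5577079674530189 0.6192786299078631 y [-0.0458 -0.0324]
board at y -0.09 x 0.5376520163386622 0.6370751291889644 mid 0.5873635727638133 z 0.008294289073824235
board at y -0.03 x 0.5384837421278039 0.6380792297675231 mid 0.5882814859476635 z 0.00831224962951771
board at y 0.03 x 0.5401791742857297 0.6385493336528554 mid 0.5893642539692925 z 0.008323133627703622
wrist grip ztop [0.1071 0.1132 0.1141]
scene grip ztop [0.1202 0.1342 0.1349]
22.8 [ 0.2649  0.5623 -0.0899] [ 0.5874 -0.1036  0.1925]
```

View pics/w10.png

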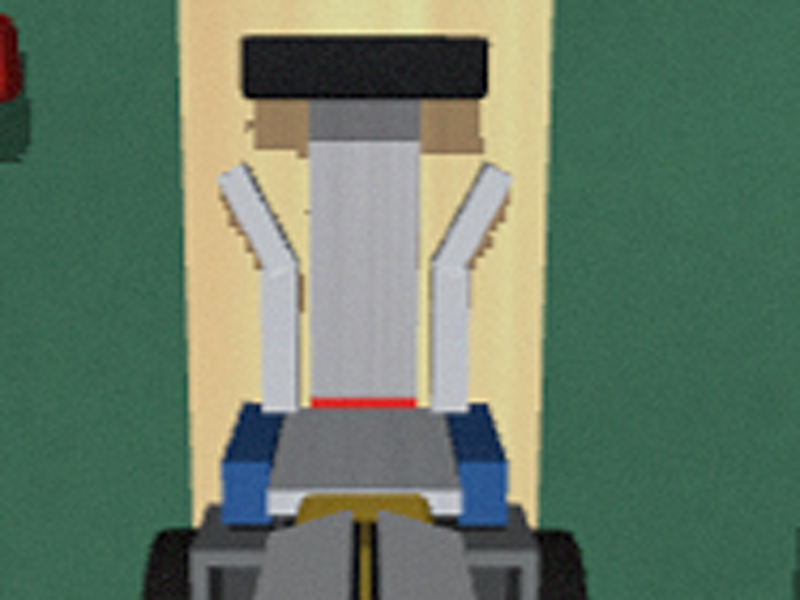

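The red line is half hidden under the shutter's front face, so it is level. The grip top at 0.134 means the lower edge is about 6 mm above the board, resting on the blade, and the arm is clear.

```bash
python3 -c "
from workcell import *
print(hand_in())"
```

```text
the job is handed in; nothing more can be done
None
```

The shutter now rests on the gauge's blade with the red line level with the slot's front face, and I handed the job in at about 23 s of the 58 s. The hand-in gives no verdict.

**What I did:**
1. I lifted the shutter by its yellow grip to the stop. The grip top rose to 0.153 m, which is the full 25 mm.
2. I held the gauge by its crossbar and slid it flat along the board into the slot.
3. I let go and pressed the shutter down with shut fingers until the force reached 23 N without further travel.

**Last checks:**
- **Red line:** in the wrist view its stripe is half hidden under the shutter's front face. The depth check before lowering put the line about 0.4 mm from the face (y -0.1313 against -0.1317).
- **Position in the slot:** the gauge is within about 1 mm of the board's centreline and in line with it.
- **Shutter:** the grip top at 0.134–0.135 m puts the lower edge 6 to 6.5 mm above the board.
- **Robot:** it was clear of everything, with the wrist force near zero.
- **Jar, nozzle and dibber:** I never touched or approached them. I did not measure them again at the end.

**What disagreed:**
- **Fingertips:** they sit about 31 mm behind the reported TCP. My first attempt on the crossbar closed above it without touching it, and I corrected that from the depth images.
- **Line position:** a rougher estimate from the crossbar put the line about 2 mm short of the face. That is still within the 4 mm allowed, and the direct view showed it level.

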